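# Mount the grooved edge slicker upright in the vise

## Task

I want both hands free to draw strap edges through the grooved wooden slicker. Pull the slicker with the grooved head out of the leaning tool block, lower it upright, head up, into the V of the vise's fixed jaw until its foot stands on the vise bed, and let go; then wind the crank clockwise until the moving jaw clamps it firmly, and let go of the crank. Leave the other two tools in the block.

Things in the scene. Friction and masses are not known exactly. Their poses are not given: they have to be found in the camera images.
- slicker: the grooved edge slicker: turned pale hardwood, 150 mm long, about 90 g; straight round shank 24 mm in diameter from the foot to 98 mm, then a head 33 mm in diameter with four grooves cut round it, to 150 mm. Origin at the centre of the flat foot; its z axis runs along the tool, from foot to head (round, so x and y do not matter)
- cone_tool: a like tool in the same wood with the same 24 mm shank, but a smooth pointed cone for a head (149 mm long); origin and z axis as for the slicker. It stays in the block
- knob_tool: a like tool in the same wood with the same 24 mm shank, but a narrow neck and a round knob for a head (146 mm long); origin and z axis as for the slicker. It stays in the block
- tool_block: fixed wooden tool block, 102 x 182 mm on plan, about 115 mm high; origin at the centre of its underside. Three holes 49 mm apart along its y (one tool in each, in any order), 27 mm wide, 50 mm deep, leaning 30 degrees from upright towards its -x side, turned to the robot and its right: outward direction (-0.5, 0, 0.866) in its frame. The tools stand 50 mm deep, with 100 mm out
- vise: small grey machine vise on a wooden riser, fixed. Origin under the riser at table height; x runs along the screw from the crank (-x) to the fixed jaw (+x), z up. Bed 75 mm above the table. Fixed jaw: face at x = +50 mm, 72 mm wide, 75 to 123 mm above the table, with an upright 90-degree V groove 20 mm wide, 10 mm deep at y = 0
- vise_seat (a point): the point on the bed where the centre of the slicker's foot stands when the shank is pressed fully into the V; 7 mm in front of the fixed jaw's face (vise x = +43 mm, y = 0, 75 mm above the table). Until the jaw is wound up there are some millimetres of play towards the moving jaw
- vise_jaw: the moving jaw, 71 mm wide and as high as the fixed one; origin at the middle of its clamping face's bottom edge, 1 mm over the bed. It slides along the vise's x, towards the fixed jaw as the crank turns clockwise. At the start it stands 28 to 34 mm from the fixed jaw's face; on the seated shank it meets at 19 mm
- vise_crank (a joint): crank angle (rad). 0: arm straight up; grows when turned clockwise seen from the crank's end (from the top towards the vise's -y), which closes the jaw by 10 mm a turn; the jaws are 31 mm apart at 0. It meets the seated shank at about 7.5 rad; a few newtons at the handle turn it freely, and a firm clamp comes well within half a turn more. It stays where it is left
- crank_axis (a point): point on the screw's axis in the plane of the crank_grip circle: vise x = -143 mm, y = 0, 99 mm above the table
- crank_grip (a point): middle of the crank's black handle, a sleeve 18 mm in diameter and 37 mm long that spins freely on its pin, parallel to the vise's x axis, sticking out to -x from the crank arm. It runs round crank_axis in a circle of radius 34 mm

How it is judged:
On the way, in this order (a step that is already met when the one before it is completed fails the run):
1. the grooved slicker is drawn right out of the block, in the fingers (height (world z) of slicker above 0.1 m and contact force between the fingers and slicker above 0.5 N), for 0.1 s.
2. still held, it stands upright on the vise bed between the jaws, at the V (horizontal distance between slicker and vise_seat below 0.017 m and z of slicker in the frame of vise_seat below 0.006 m and angle between slicker's own z axis and vertical below 0.2 rad and contact force between the fingers and slicker above 0.3 N), for 0.1 s.
3. the moving jaw clamps it in the V (contact force between vise_jaw and slicker above 40 N and horizontal distance between slicker and vise_seat below 0.006 m), for 0.2 s.
At the end, for the whole second after the job is handed in: the slicker stands head up on the vise bed (foot within 6 mm of the bed), upright within 0.1 rad, its foot within 6 mm of the seat in the V, clamped by the moving jaw with more than 30 N, at rest (horizontal distance between slicker and vise_seat below 0.006 m and z of slicker in the frame of vise_seat below 0.006 m and angle between slicker's own z axis and vertical below 0.1 rad and contact force between vise_jaw and slicker above 30 N and linear speed of slicker below 0.02 m/s); the robot touches nothing.
It fails at once if one of the other two tools is pulled out or pushed about (distance of any of cone_tool, knob_tool from where it was at the start of the episode above 0.025 m).
It also fails if it takes over 64 s, if anything falls off the work surface, if the arm or the gripper's body presses on something with over 40 N, if the wrist force passes 120 N, or if a joint passes its speed limit or range.

## Robot

A 6-joint arm with a two-finger parallel gripper is mounted at the origin on the work surface; the furniture and walls round the work are solid. World frame = base frame: x ahead of the robot, y to its left, z up, the work surface at z = 0. Lengths are in m, angles in rad, forces in N, time in s.
With the tool pointing down it reaches from about 0.3 to 0.775 m from the base axis. Payload 14.6 kg.
Tool frame: the origin (TCP) lies at the very end of the fingers, on their centre line; the grasp point (between the pads) lies 19 mm behind it; z points along the fingers, y is the line along which they close (so a half turn about z gives the same grasp; the last joint's range is limited). The gripper opens to 94 mm and grips with 3 to 60 N. Pads are 16 mm wide; open, the fingers measure 119 mm over their backs; the gripper's body (75 mm by 177 mm) begins 78 mm behind the grasp point.
Start: joints at [-1.263, 0.3, 1.521, -0, 1.321, -0.067], TCP at [0.201, -0.512, 0.205] pointing down, gripper open.
Joint ranges: [-3.03, 3.03], [-0.79, 2.21], [0.23, 2.52], [-1.04, 4.18], [0, 3.07], [-2.55, 2.55]. Speed limits (rad/s): [2.22, 2.22, 2.57, 3.14, 3.14, 3.14].

## Interface

Orientations are given as a unit quaternion [x, y, z, w].
In Python, from bench import manip gives the robot as it stands. The module is installed in compiled form; this text tells all that it offers.
- The arm moves only by the tool jog_arm, never from a script. Its argument "motion" is a list of rows, each an object with "translation": the shift along the tool's x, y, z in m, a list of three; "rotation": the turn, a rotation vector about the tool's x, y, z in rad, a list of three. A call has exactly 8 rows; each row is the pose to reach, as a shift and turn from the pose commanded when the call began, along the tool's axes at that moment; what a row does not reach only later rows make up. A row lasts 1/10 s, in which the tool goes at most 50 mm and 8.59 degrees, less where a joint would pass 70% of its speed; a pose out of reach is approached as far as the arm can. A call with a gripper value outside its range is refused whole. "hand" is the finger opening in m, from 0 to 0.094, set as the call begins (left out, the last holds). The fingers move at their own pace and stop on an object; "squeeze" is the grip in N (left out, the last holds). Time passes only in rows, so rows that repeat a pose let the fingers close, or fill a call up. It gives the time, the measured TCP pose, the force, the opening and the grip force at its end, in the units of the state.
- manip.observe(): the state, without advancing time (a new reading comes with each control period).
- manip.read_camera(name): name is "scene" or "top" or "wrist"; returns a dict with "image" (480x640x3 uint8, red, green, blue), "mtx" (3x3 intrinsics, pixels), "R" (3x3) and "t" (3): a world point X has camera coordinates R X + t. Camera axes: x right, y down, z forward; pixel columns grow to the right and rows downward; lengths in m; the calibration is good to about 2 mm. A picture is of the moment at which its call begins. There is no depth.
- manip.close_job(): hands the job in; it is judged then, once.
The state is a dict: "clock": time; "joint_pos": joint angles; "dq": joint speeds; "joint_torque": joint torques, N m; "eef_pos": TCP position; "eef_rot": TCP orientation; "force": force on the tool from outside, world axes, zero at the start; "torque": the same for the moment, N m; "finger_gap": finger opening in m; "gripper_force": force on a finger pad.
Only numpy, scipy, OpenCV 4.12 (cv2) and the standard library are available. Lean on these libraries where they do the work, as an engineer would, in place of code of your own. Each camera call takes 0.05 s, during which the arm holds its last target. There are 200 camera calls.

## Working session

There is one attempt and no reset: what is moved stays moved. The work goes in short steps, Python scripts to look and compute and a tool call to move; the robot and the scene stay as the last step left them, time stands still between calls to the robot, and variables do not carry over. Pictures are saved under pics/ and viewed, at most 10 in all, crops included, and the job is handed in when it is done.

Besides the shell and the picture viewer there is one more tool, called after "Emit:" as a command line: name --argument value ..., lists and objects as JSON in quotes. jog_arm: Moves the arm, as the interface text tells. Its arguments: {"type":"object","properties":{"motion":{"type":"array","items":{"type":"object","properties":{"translation":{"type":"array","items":{"type":"number"}},"rotation":{"type":"array","items":{"type":"number"}}}}},"hand":{"type":"number"},"squeeze":{"type":"number"}},"required":["motion"]}

```bash
mkdir -p pics
python3 - <<'E'
from bench import manip
import cv2,pickle
d={}
for n in("scene","top"):
    c=manip.read_camera(n);d[n]=c
    cv2.imwrite(f"pics/{n}0.png",cv2.resize(c["image"][:,:,::-1],(800,600),interpolation=cv2.INTER_CUBIC))
    print(n,c["mtx"].tolist(),(-c["R"].T@c["t"]).round(3),c["R"].round(3).tolist())
pickle.dump(d,open("cams.pkl","wb"))
s=manip.observe();print(s["eef_pos"],s["eef_rot"],s["clock"])
E
```

```text
scene [[495.3576539845293, 0.0, 316.6439348610512], [0.0, 495.3576539845293, 239.87153892045924], [0.0, 0.0, 1.0]] [1.124 0.151 0.865] [[-0.417, 0.909, 0.006], [0.653, 0.305, -0.693], [-0.632, -0.285, -0.721]]
top [[454.15780935339933, 0.0, 324.2877591960922], [0.0, 454.15780935339933, 241.49240193103665], [0.0, 0.0, 1.0]] [ 0.315 -0.179  0.964] [[-0.029, -0.999, -0.038], [-0.985, 0.035, -0.169], [0.17, 0.033, -0.985]]
[ 0.20126797 -0.51160629  0.20495958] [ 9.82490574e-01  1.86311626e-01 -7.89713529e-05 -4.93108626e-04] 0.1
```

View pics/scene0.png

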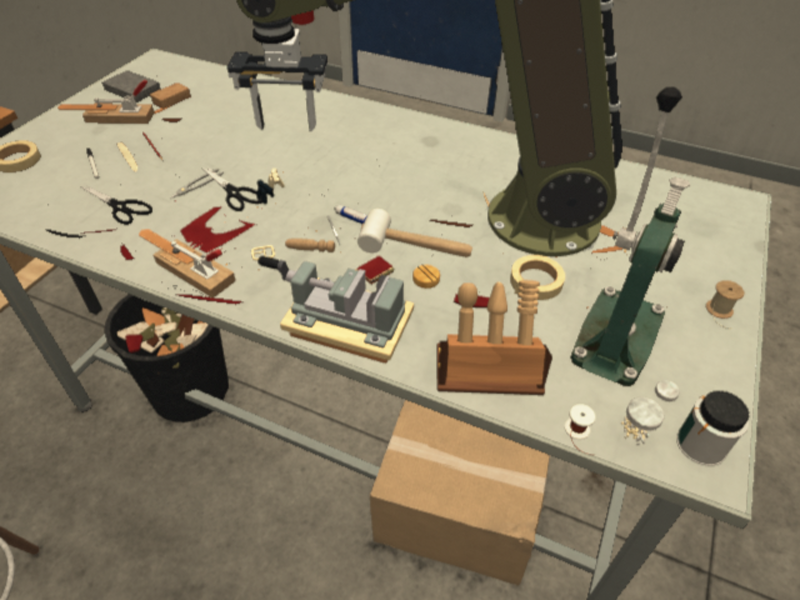

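View pics/top0.png

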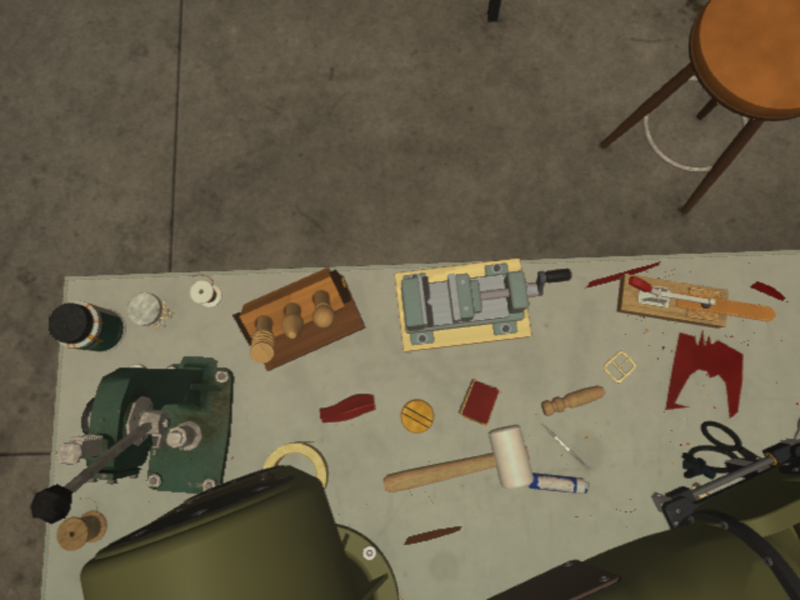

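The top view shows the block at about (300,318) and the vise at about (465,305), with its crank handle at (555,275). The slicker, with its grooved head, is the leftmost tool at (262,340). In the scene view its head is at (527,300).

Run:
```python
import pickle,cv2,numpy as np
d=pickle.load(open("cams.pkl","rb"))
t=d["top"]["image"][200:300,180:470,::-1];s=d["scene"]["image"][190:320,195:445,::-1]
cv2.imwrite("pics/t1.png",cv2.resize(t,(798,275),interpolation=cv2.INTER_CUBIC))
cv2.imwrite("pics/s1.png",cv2.resize(s,(800,416),interpolation=cv2.INTER_CUBIC))
```

```text
(no output)
```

View pics/t1.png

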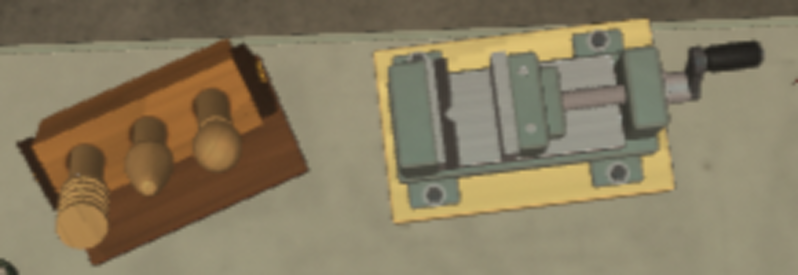

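View pics/s1.png

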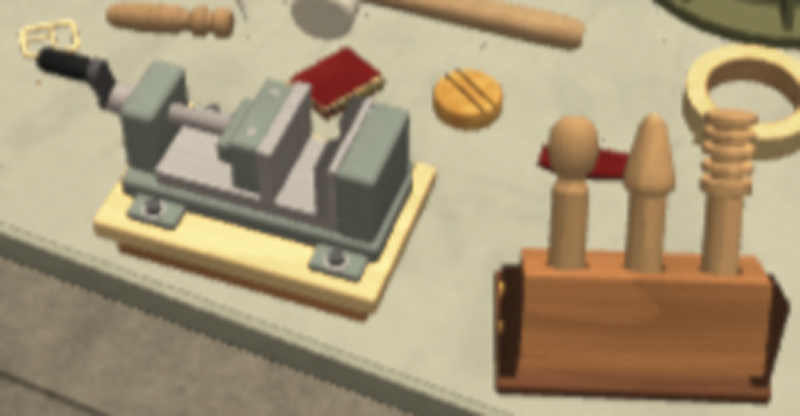

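```bash
cat > geo.py <<'E'
import pickle,numpy as np,cv2
from scipy.optimize import least_squares
d=pickle.load(open("cams.pkl","rb"))
def proj(n,X):
    c=d[n];p=np.atleast_2d(X)@c["R"].T+c["t"];p=p@c["mtx"].T;return p[:,:2]/p[:,2:]
T=lambda u,v:(u/2.752+180,v/2.75+200)
S=lambda u,v:(u/3.2+195,v/3.2+190)
def rz(a):return np.array([[np.cos(a),-np.sin(a),0],[np.sin(a),np.cos(a),0],[0,0,1]])
E
cat > fit.py <<'E'
from geo import *
def vise(p):
    x,y,a,th=p;g=.031-.01*th/2/np.pi
    L=np.array([[.05,-.036,.123],[.05,.036,.123],[.05-g,-.0355,.123],[.05-g,.0355,.123],[-.143,-.034*np.sin(th),.099+.034*np.cos(th)]])
    return L@rz(a).T+[x,y,0]
mt=np.array([T(437,54),T(446,170),T(489,54),T(507,153),T(733,55)])
ms=np.array([S(333,162),S(370,98),S(266,157),S(310,87),S(68,63)])
f=lambda p:np.r_[(proj("top",vise(p))-mt).ravel(),(proj("scene",vise(p))-ms).ravel()]
r=least_squares(f,[.57,-.25,1.5,0],loss="soft_l1");print(r.x,f(r.x).round(1).reshape(2,5,2).tolist())
def blk(p):
    x,y,a,h,s=p;o=np.array([-.5,0,.866]);L=[]
    for yy,z in((s*.049,.1),(0,.099),(s*-.049,.082),(s*.049,0),(0,0),(s*-.049,0)): L.append(np.array([h,yy,0.115*0+ .0])+o*z)
    return L
# free: entry of the middle hole in block frame folded into (x,y,zc)
def tools(p):
    x,y,zc,a=p;R=rz(a);o=np.array([-.5,0,.866])
    L=np.array([np.array([0,yy,0])+o*z for yy,z in((.049,.1),(0,.099),(-.049,.079),(.049,0),(0,0),(-.049,0))])
    return L@R.T+[x,y,zc]
bt=np.array([T(80,228),T(148,190),T(215,147),T(87,158),T(148,128),T(211,100)])
bs=np.array([S(729,115),S(655,117),S(574,148),S(722,266),S(645,266),S(568,264)])
w=np.array([1,1,1,.5,.5,.5])[:,None]
f=lambda p:np.r_[((proj("top",tools(p))-bt)*w).ravel(),((proj("scene",tools(p))-bs)*w).ravel()]
for a0 in(.4,-.4):
    q=least_squares(f,[.55,.05,.1,a0],loss="soft_l1");print(q.x,q.cost,f(q.x).round(1).reshape(2,6,2).tolist())
    h=tools(q.x);print("slicker top",h[0],"entry",h[3])
im=cv2.resize(d["top"]["image"][200:300,180:470,::-1],None,fx=2.75,fy=2.75,interpolation=2)
p=r.x
L=np.array([[.05,-.036,.123],[.05,.036,.123],[.05,-.036,.075],[.05,.036,.075],[.043,0,.075],[-.143,0,.099]])@rz(p[2]).T+[p[0],p[1],0]
for X in np.r_[L,vise(p)[2:],tools(q.x)]:
    u=(proj("top",X)[0]-[180,200])*2.75;cv2.circle(im,tuple(u.round().astype(int).tolist()),2,(0,0,255),-1)
im2=cv2.resize(d["scene"]["image"][190:320,195:445,::-1],None,fx=2.5,fy=2.5,interpolation=2)
for X in np.r_[L,vise(p)[2:],tools(q.x)]:
    u=(proj("scene",X)[0]-[195,190])*2.5;cv2.circle(im2,tuple(u.round().astype(int).tolist()),2,(0,0,255),-1)
o=np.zeros((600,798,3),np.uint8);o[:275,:797]=im[:275,:797];o[275:,:625]=im2[:325]
cv2.imwrite("pics/ov.png",o)
E
python3 fit.py
```

```text
[ 0.46848314 -0.23518024  1.68035029  0.20185188] [[[0.9, 1.3], [3.2, -3.5], [-1.9, -0.7], [-2.7, 0.1], [-1.3, 0.2]], [[-4.5, 1.4], [-4.6, -1.4], [2.7, -0.6], [0.8, -0.9], [-0.4, -0.4]]]
[0.45387813 0.03000207 0.08155077 0.43282038] 5.9484605448041386 [[[-0.2, -1.3], [0.1, -0.1], [0.1, -0.3], [-0.1, 2.5], [-0.0, 2.5], [-0.3, 2.1]], [[0.6, 0.2], [-0.7, -0.0], [-0.1, -0.2], [-0.2, -0.1], [0.0, -0.1], [0.2, 0.2]]]
slicker top [0.3879366  0.05351196 0.16815077] entry [0.43332592 0.0744836  0.08155077]
[0.45387813 0.03000207 0.08155077 0.4328204 ] 5.948460544804564 [[[-0.2, -1.3], [0.1, -0.1], [0.1, -0.3], [-0.1, 2.5], [-0.0, 2.5], [-0.3, 2.1]], [[0.6, 0.2], [-0.7, -0.0], [-0.1, -0.2], [-0.2, -0.1], [0.0, -0.1], [0.2, 0.2]]]
slicker top [0.3879366  0.05351196 0.16815077] entry [0.43332592 0.0744836  0.08155077]
```

View pics/ov.png

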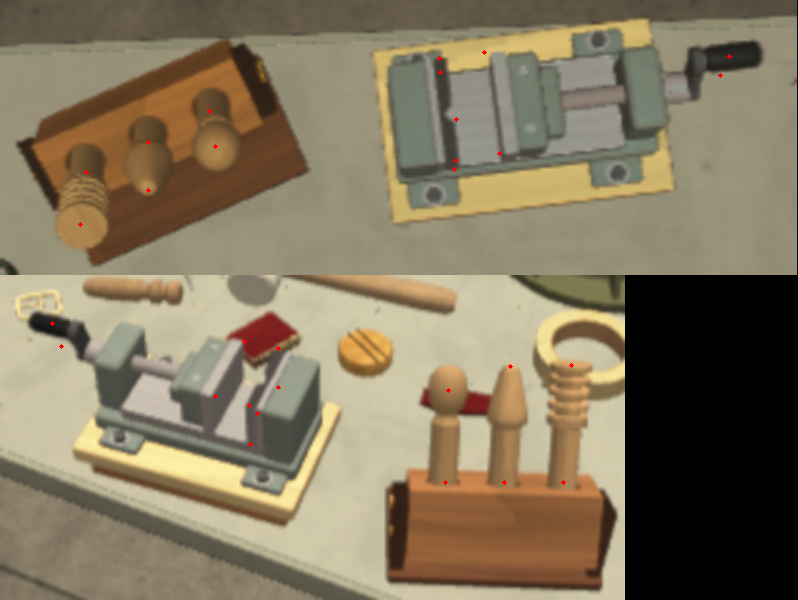

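The vise jaw has a dark insert in front of the pale plate, so I mistook the plate for the face. The block's ridge also hides the tool entries in the scene view. I'll refit with both corrected.

```bash
sed -i 's/T(437,54),T(446,170)/T(443,54),T(457,167)/; s/S(333,162),S(370,98)/S(317,166),S(354,97)/; s/^w=.*/w=np.array([1,1,1,.5,.5,.5])[:,None];w2=np.array([1,1,1,0,0,0])[:,None]/; s/-bs)\*w)/-bs)*w2)/' fit.py
sed -i 's/^o=np.zeros.*//;s/^cv2.imwrite.*/pickle.dump((r.x,q.x),open("fit.pkl","wb"))/' fit.py; python3 fit.py
python3 - <<'E'
import sys;sys.path.insert(0,'.')
from geo import *
# free triangulation of heads
def tri(a,b):
    r=least_squares(lambda X:np.r_[proj("top",X)[0]-a,proj("scene",X)[0]-b],[.4,0,.15]);return r.x.round(4),r.fun.round(1)
for a,b in((T(80,228),S(729,115)),(T(148,190),S(655,117)),(T(215,147),S(574,148)),(T(733,55),S(68,63)),(T(490,54),S(308,87)),(T(507,153),S(268,156))):print(tri(a,b))
E
```

```text
[ 0.46857469 -0.23736121  1.66757228  0.26091403] [[[0.1, 0.9], [0.1, -2.8], [-0.5, -1.0], [-1.8, -0.1], [-0.2, 0.1]], [[-0.8, 0.0], [-0.4, -1.1], [1.5, -0.9], [0.1, -1.1], [-1.3, -0.4]]]
[0.45382059 0.03007748 0.08151108 0.4346    ] 5.888404152552454 [[[-0.1, -1.3], [0.1, -0.1], [0.0, -0.4], [-0.1, 2.6], [-0.0, 2.5], [-0.3, 2.1]], [[0.6, 0.1], [-0.7, -0.0], [-0.1, -0.2], [-0.0, -0.0], [0.0, -0.0], [0.0, 0.0]]]
slicker top [0.38783733 0.05346999 0.16811108] entry [0.43318926 0.07452237 0.08151108]
[0.45382059 0.03007748 0.08151108 0.4346    ] 5.888404152552468 [[[-0.1, -1.3], [0.1, -0.1], [0.0, -0.4], [-0.1, 2.6], [-0.0, 2.5], [-0.3, 2.1]], [[0.6, 0.1], [-0.7, -0.0], [-0.1, -0.2], [-0.0, -0.0], [0.0, -0.0], [0.0, 0.0]]]
slicker top [0.38783733 0.05346999 0.16811108] entry [0.43318926 0.07452237 0.08151108]
(array([0.3859, 0.0529, 0.1668]), array([ 0.4, -0.1,  0.5, -0.1]))
(array([0.4086, 0.01  , 0.1672]), array([-0.3,  0.1, -0.3,  0. ]))
(array([ 0.4381, -0.0308,  0.1491]), array([ 0., -0.,  0., -0.]))
(array([ 0.4908, -0.378 ,  0.1312]), array([-0.7,  0.4, -0.9, -0.2]))
(array([ 0.4854, -0.2063,  0.174 ]), array([-4.2,  2. , -5.4, -0.6]))
(array([ 0.4443, -0.2373,  0.0554]), array([ 4.3, -2.1,  5.3,  0.6]))
```

```bash
cat > go.py <<'E'
import numpy as np
from scipy.spatial.transform import Rotation as Ro
from bench import manip
o=np.array([-.4535,-.2105,.866]);o/=np.linalg.norm(o)
TOP=np.array([.387,.053,.1675]);SEAT=np.array([.4644,-.1946,.075]);AX=np.array([.4824,-.3797,.099]);YAW=1.6676
def frame(z,y):
    z=z/np.linalg.norm(z);x=np.cross(y,z);x/=np.linalg.norm(x);return np.c_[x,np.cross(z,x),z]
RB=frame(-o,np.array([.785,.365,.5]))
RV=frame(np.array([0,0,-1.]),np.array([np.cos(YAW-np.pi/2),np.sin(YAW-np.pi/2),0])) # closing along vise -y (world +x)
def rel(p,R,p0=None,R0=None):
    s=manip.observe()
    if p0 is None:p0=np.array(s["eef_pos"]);R0=Ro.from_quat(s["eef_rot"]).as_matrix()
    t=R0.T@(np.asarray(p)-p0);w=Ro.from_matrix(R0.T@R).as_rotvec()
    print("t",t.round(4).tolist(),"w",w.round(4).tolist(),"deg",np.degrees(np.linalg.norm(w)).round(1));return t,w
E
python3 - <<'E'
from go import *
s=manip.observe();p0=np.array(s["eef_pos"]);R0=Ro.from_quat(s["eef_rot"]).as_matrix()
rel([.30,-.25,.33],Ro.from_euler('z',.7).as_matrix()@R0)
rel(TOP+.115*o,RB)
E
```

```text
t [0.1877, -0.2074, -0.1248] w [0.0, -0.0007, -0.7] deg 40.1
t [0.3221, -0.454, -0.0617] w [-0.4021, 0.425, -1.5904] deg 97.1
```

Emit:
jog_arm --motion '[{"translation": [0.188, -0.207, -0.125], "rotation": [0, 0, -0.7]}, {"translation": [0.188, -0.207, -0.125], "rotation": [0, 0, -0.7]}, {"translation": [0.188, -0.207, -0.125], "rotation": [0, 0, -0.7]}, {"translation": [0.188, -0.207, -0.125], "rotation": [0, 0, -0.7]}, {"translation": [0.188, -0.207, -0.125], "rotation": [0, 0, -0.7]}, {"translation": [0.188, -0.207, -0.125], "rotation": [0, 0, -0.7]}, {"translation": [0.188, -0.207, -0.125], "rotation": [0, 0, -0.7]}, {"translation": [0.188, -0.207, -0.125], "rotation": [0, 0, -0.7]}]' --hand 0.06 --squeeze 25

```text
clock: 0.9
eef_pos: [0.3009, -0.2498, 0.3308]
eef_rot: [0.858, 0.513, 0.0, 0.001]
force: [0.2, -0.7, -0.4]
finger_gap: 0.0603
gripper_force: 0.0
```

Run:
```python
from go import *
s=manip.observe();print(s["eef_pos"],s["joint_pos"],s["finger_gap"])
rel(TOP+.115*o,RB)
```

```text
[ 0.3008706  -0.24977942  0.33079344] [-7.86551079e-01 -1.38532423e-01  1.70711174e+00 -8.94228769e-05
  1.57185108e+00 -2.92687029e-01] 0.0602856065420825
t [0.2614, -0.1022, 0.0635] w [-0.4844, 0.2436, -0.9068] deg 60.5
```

Emit:
jog_arm --motion '[{"translation": [0.261, -0.102, 0.063], "rotation": [-0.484, 0.244, -0.907]}, {"translation": [0.261, -0.102, 0.063], "rotation": [-0.484, 0.244, -0.907]}, {"translation": [0.261, -0.102, 0.063], "rotation": [-0.484, 0.244, -0.907]}, {"translation": [0.261, -0.102, 0.063], "rotation": [-0.484, 0.244, -0.907]}, {"translation": [0.261, -0.102, 0.063], "rotation": [-0.484, 0.244, -0.907]}, {"translation": [0.261, -0.102, 0.063], "rotation": [-0.484, 0.244, -0.907]}, {"translation": [0.261, -0.102, 0.063], "rotation": [-0.484, 0.244, -0.907]}, {"translation": [0.261, -0.102, 0.063], "rotation": [-0.484, 0.244, -0.907]}]'

```text
clock: 1.7
eef_pos: [0.3346, 0.028, 0.2661]
eef_rot: [0.518, 0.816, 0.219, 0.139]
force: [0.7, 0.6, 0.7]
finger_gap: 0.0599
gripper_force: 0.0
```

Run:
```python
from go import *
import cv2
s=manip.observe();print(s["eef_pos"],s["joint_pos"])
rel(TOP+.115*o,RB)
c=manip.read_camera("wrist");im=c["image"][:,:,::-1].copy()
P=[TOP,TOP-.1*o]+[TOP-.15*o+np.array([.0206,-.0445,0])+.149*o]+[np.array(s["eef_pos"])]
for X in P:
    q=c["mtx"]@(c["R"]@X+c["t"]);u=(q[:2]/q[2]);print(u.round(1));cv2.drawMarker(im,tuple(u.astype(int).tolist()),(0,0,255),0,10,1)
cv2.imwrite("pics/w1.png",im)
import pickle;pickle.dump(c,open("w1.pkl","wb"))
```

```text
[0.33461356 0.02803591 0.26606783] [-0.31013781 -0.5782071   2.22781155  0.38766056  1.12299257 -0.85384513]
t [0.0006, 0.001, -0.0006] w [0.0, -0.0025, 0.004] deg 0.3
[316.  230.5]
[315.8 207.5]
[315.6 287.2]
[314.5 285.9]
```

View pics/w1.png

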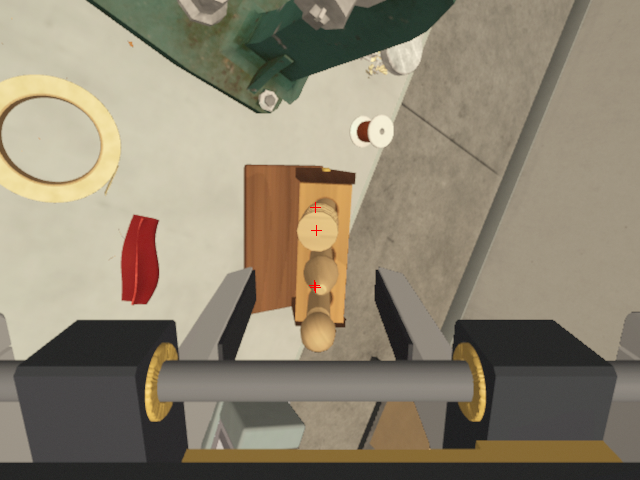

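The slicker's flat head is centred at (317,231), within a pixel of the prediction. The shank goes into its hole at about (324,206), so it leans about 0.06 rad more than the hole, which the hole play explains. I'll grip at that lean.

```bash
cat >> go.py <<'E'
a=np.radians(30)+.06;h=np.array([-.907,-.421,0])
o2=np.sin(a)*h+[0,0,np.cos(a)]
RB2=frame(-o2,np.array([.785,.365,.5]))
E
python3 - <<'E'
from go import *
g=TOP-.045*o2
rel(g,RB2)
u=RB[:,1]
# straighten then pull, relative to grip pose
rel(g+.006*u,RB,g,RB2)
rel(g+.006*u+.03*o,RB,g,RB2)
rel(g+.006*u+.10*o,RB,g,RB2)
print(g)
E
```

```text
t [0.0012, 0.0038, 0.1596] w [-0.0606, -0.0011, -0.0002] deg 3.5
t [0.0, 0.006, 0.0004] w [0.06, 0.0, 0.0] deg 3.4
t [-0.0, 0.0078, -0.0296] w [0.06, 0.0, 0.0] deg 3.4
t [-0.0, 0.012, -0.0995] w [0.06, 0.0, 0.0] deg 3.4
[0.40949031 0.06343928 0.12994817]
```

Emit:
jog_arm --motion '[{"translation": [0.001, 0.001, 0.02], "rotation": [-0.03, 0, 0]}, {"translation": [0.001, 0.003, 0.04], "rotation": [-0.06, 0, 0]}, {"translation": [0.001, 0.004, 0.06], "rotation": [-0.06, 0, 0]}, {"translation": [0.001, 0.004, 0.08], "rotation": [-0.06, 0, 0]}, {"translation": [0.001, 0.004, 0.1], "rotation": [-0.06, 0, 0]}, {"translation": [0.001, 0.004, 0.12], "rotation": [-0.06, 0, 0]}, {"translation": [0.001, 0.004, 0.14], "rotation": [-0.06, 0, 0]}, {"translation": [0.001, 0.004, 0.16], "rotation": [-0.06, 0, 0]}]'

```text
clock: 2.55
eef_pos: [0.4105, 0.0628, 0.1292]
eef_rot: [0.517, 0.806, 0.242, 0.154]
force: [-0.2, 0.2, 0.8]
finger_gap: 0.0602
gripper_force: 0.0
```

Emit:
jog_arm --motion '[{"translation": [0, 0, 0], "rotation": [0, 0, 0]}, {"translation": [0, 0, 0], "rotation": [0, 0, 0]}, {"translation": [0, 0, 0], "rotation": [0, 0, 0]}, {"translation": [0, 0, 0], "rotation": [0, 0, 0]}, {"translation": [0, 0, 0], "rotation": [0, 0, 0]}, {"translation": [0, 0, 0], "rotation": [0, 0, 0]}, {"translation": [0, 0, 0], "rotation": [0, 0, 0]}, {"translation": [0, 0, 0], "rotation": [0, 0, 0]}]' --hand 0.015

```text
clock: 3.35
eef_pos: [0.4105, 0.0636, 0.1315]
eef_rot: [0.516, 0.807, 0.243, 0.155]
force: [-4.9, -3.7, 8.1]
finger_gap: 0.0328
gripper_force: 25.0
```

Gripped on the 33 mm head. Now I straighten it and draw it out.

Emit:
jog_arm --motion '[{"translation": [0, 0.003, 0], "rotation": [0.03, 0, 0]}, {"translation": [0, 0.006, -0.003], "rotation": [0.06, 0, 0]}, {"translation": [0, 0.007, -0.012], "rotation": [0.06, 0, 0]}, {"translation": [0, 0.007, -0.022], "rotation": [0.06, 0, 0]}, {"translation": [0, 0.008, -0.032], "rotation": [0.06, 0, 0]}, {"translation": [0, 0.009, -0.045], "rotation": [0.06, 0, 0]}, {"translation": [0, 0.01, -0.06], "rotation": [0.06, 0, 0]}, {"translation": [0, 0.011, -0.08], "rotation": [0.06, 0, 0]}]'

```text
clock: 4.15
eef_pos: [0.3776, 0.0492, 0.2039]
eef_rot: [0.52, 0.814, 0.218, 0.138]
force: [0.7, 0.1, -1.8]
finger_gap: 0.0324
gripper_force: 25.0
```

Run:
```python
from go import *
s=manip.observe();print(s["eef_pos"],s["joint_pos"],s["finger_gap"],s["gripper_force"],s["force"])
rel([.38,-.06,.32],RV)
rel([.43,-.17,.32],RV)
```

```text
[0.37764765 0.04917289 0.20391799] [-0.17558193 -0.3896601   2.26994481  0.38931103  0.85909538 -0.80508341] 0.03242478908946877 24.99947190284729 [ 0.73796247  0.12131252 -1.83355339]
t [-0.0998, 0.0202, -0.1226] w [0.5179, -0.09, 0.3289] deg 35.5
t [-0.2206, 0.0195, -0.1232] w [0.5179, -0.09, 0.3289] deg 35.5
```

Emit:
jog_arm --motion '[{"translation": [0, 0.025, -0.043], "rotation": [0, 0, 0]}, {"translation": [0, 0.05, -0.087], "rotation": [0, 0, 0]}, {"translation": [-0.05, 0.035, -0.11], "rotation": [0.13, -0.02, 0.08]}, {"translation": [-0.1, 0.02, -0.123], "rotation": [0.26, -0.045, 0.165]}, {"translation": [-0.14, 0.02, -0.123], "rotation": [0.39, -0.07, 0.25]}, {"translation": [-0.18, 0.02, -0.123], "rotation": [0.518, -0.09, 0.329]}, {"translation": [-0.221, 0.02, -0.123], "rotation": [0.518, -0.09, 0.329]}, {"translation": [-0.221, 0.02, -0.123], "rotation": [0.518, -0.09, 0.329]}]'

```text
clock: 4.95
eef_pos: [0.4322, -0.1727, 0.3183]
eef_rot: [0.673, 0.74, -0.0, -0.002]
force: [-0.1, -0.8, -1.1]
finger_gap: 0.0327
gripper_force: 25.0
```

Run:
```python
from go import *
import cv2,pickle
s=manip.observe();print(s["eef_pos"],s["joint_pos"],s["finger_gap"],s["gripper_force"],s["force"])
d={n:manip.read_camera(n) for n in("scene","top")};pickle.dump(d,open("c2.pkl","wb"))
e=np.array(s["eef_pos"]);Rm=Ro.from_quat(s["eef_rot"]).as_matrix()
out=[]
for n in d:
    c=d[n];f=lambda X:(lambda q:q[:2]/q[2])(c["mtx"]@(c["R"]@X+c["t"]))
    b=f(e+.05*Rm[:,2]);im=c["image"][:,:,::-1].copy()
    P={"foot":e+.105*Rm[:,2],"top":e-.045*Rm[:,2],"tcp":e,"seat":SEAT}
    for k,X in P.items():print(n,k,f(X).round(1))
    u,v=int(b[0]),int(b[1]);u=min(max(u,50),590);v=min(max(v,75),405)
    print(n,"crop origin",u-50,v-75);out.append(cv2.resize(im[v-75:v+75,u-50:u+50],None,fx=4,fy=4,interpolation=2))
cv2.imwrite("pics/h2.png",np.hstack(out))
rel([SEAT[0],SEAT[1],.30],RV)
```

```text
[ 0.43217564 -0.17267706  0.31833187] [-4.58889055e-01  4.48754705e-02  1.55973980e+00  7.55809544e-05
  1.54044437e+00 -5.53393168e-01] 0.03269632503522144 24.999036490917206 [-0.10675715 -0.83123901 -1.14816076]
scene foot [312.2 190.8]
scene top [311.9 127.1]
scene tcp [312.  147.8]
scene seat [296.8 245. ]
scene crop origin 262 94
top foot [335.4 248.8]
top top [334.  231.4]
top tcp [334.5 237.4]
top seat [347.  242.9]
top crop origin 285 168
t [-0.0276, 0.031, 0.0195] w [-0.0003, -0.0012, -0.001] deg 0.1
```

View pics/h2.png

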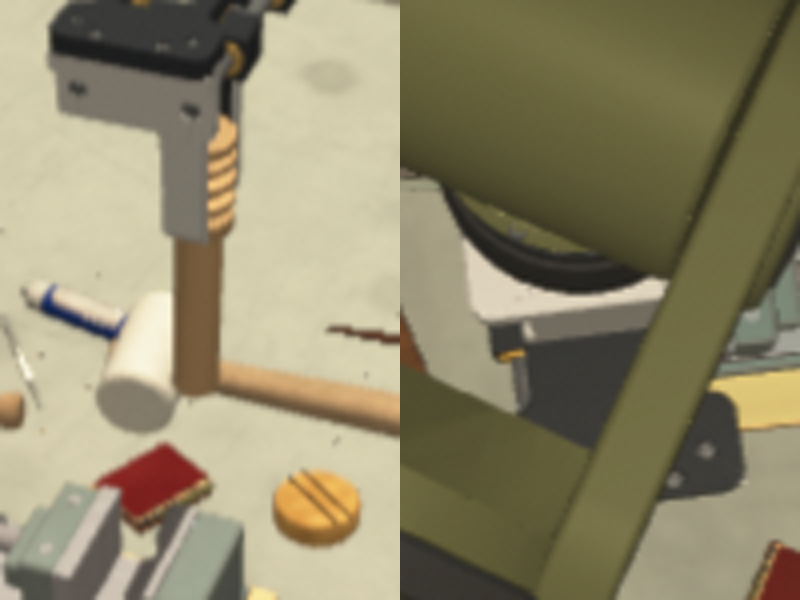

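In the scene crop the slicker hangs upright, foot at about (311,190) against a predicted (312,191). I'll lower it into the middle of the jaw gap.

Run:
```python
from go import *
rel([.4648,-.1991,.25],RV)
rel([.4648,-.1991,.181],RV)
```

```text
t [-0.0322, 0.031, 0.0695] w [-0.0003, -0.0012, -0.001] deg 0.1
t [-0.0322, 0.031, 0.1385] w [-0.0003, -0.0012, -0.001] deg 0.1
```

Emit:
jog_arm --motion '[{"translation": [-0.016, 0.015, 0], "rotation": [0, 0, 0]}, {"translation": [-0.032, 0.031, 0.02], "rotation": [0, 0, 0]}, {"translation": [-0.032, 0.031, 0.045], "rotation": [0, 0, 0]}, {"translation": [-0.032, 0.031, 0.07], "rotation": [0, 0, 0]}, {"translation": [-0.032, 0.031, 0.085], "rotation": [0, 0, 0]}, {"translation": [-0.032, 0.031, 0.1], "rotation": [0, 0, 0]}, {"translation": [-0.032, 0.031, 0.11], "rotation": [0, 0, 0]}, {"translation": [-0.032, 0.031, 0.11], "rotation": [0, 0, 0]}]'

```text
clock: 5.85
eef_pos: [0.4647, -0.1982, 0.2097]
eef_rot: [0.672, 0.74, -0.0, -0.0]
force: [-0.5, -0.7, -0.9]
finger_gap: 0.0329
gripper_force: 25.0
```

Run:
```python
from go import *
import cv2
s=manip.observe();print(s["eef_pos"],s["finger_gap"],s["force"],s["torque"])
c=manip.read_camera("scene");im=c["image"][170:270,235:365,::-1]
cv2.imwrite("pics/p3.png",cv2.resize(im,None,fx=6,fy=6,interpolation=2))
```

```text
[ 0.46466285 -0.19823798  0.2097169 ] 0.03288133639542774 [-0.49840836 -0.69561172 -0.90906618] [-0.06818049 -0.07545309 -0.00360804]
```

View pics/p3.png

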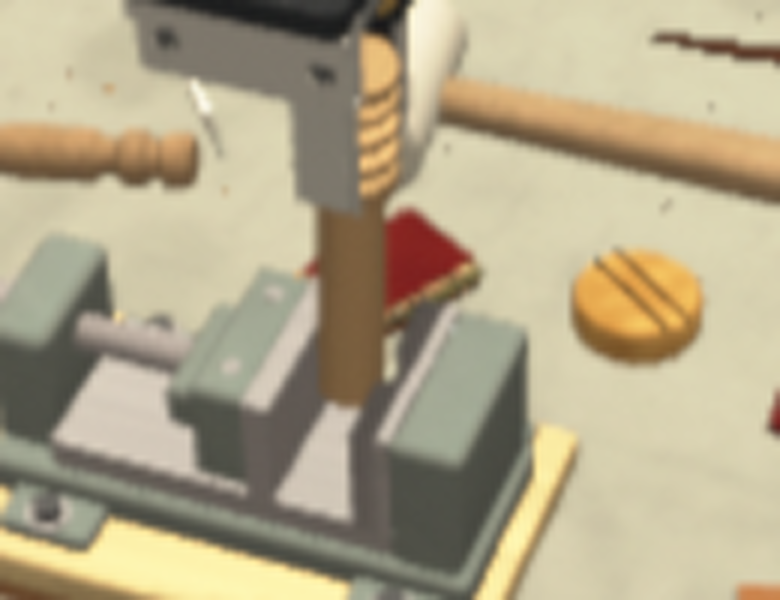

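The shank is hanging freely between the jaws, with its foot at (345,395) in the crop. I'll lower it to the bed.

Emit:
jog_arm --motion '[{"translation": [0, 0, 0.008], "rotation": [0, 0, 0]}, {"translation": [0, 0, 0.016], "rotation": [0, 0, 0]}, {"translation": [0, 0, 0.021], "rotation": [0, 0, 0]}, {"translation": [0, 0, 0.024], "rotation": [0, 0, 0]}, {"translation": [0, 0, 0.026], "rotation": [0, 0, 0]}, {"translation": [0, 0, 0.027], "rotation": [0, 0, 0]}, {"translation": [0, 0, 0.028], "rotation": [0, 0, 0]}, {"translation": [0, 0, 0.029], "rotation": [0, 0, 0]}]'

```text
clock: 6.7
eef_pos: [0.4654, -0.1991, 0.181]
eef_rot: [0.672, 0.74, -0.0, 0.0]
force: [-0.8, -0.4, -1.3]
finger_gap: 0.0327
gripper_force: 25.0
```

Emit:
jog_arm --motion '[{"translation": [0, 0, 0.001], "rotation": [0, 0, 0]}, {"translation": [0, 0, 0.001], "rotation": [0, 0, 0]}, {"translation": [0, 0, 0.002], "rotation": [0, 0, 0]}, {"translation": [0, 0, 0.002], "rotation": [0, 0, 0]}, {"translation": [0, 0, 0.003], "rotation": [0, 0, 0]}, {"translation": [0, 0, 0.003], "rotation": [0, 0, 0]}, {"translation": [0, 0, 0.004], "rotation": [0, 0, 0]}, {"translation": [0, 0, 0.004], "rotation": [0, 0, 0]}]'

```text
clock: 7.5
eef_pos: [0.4656, -0.1994, 0.1782]
eef_rot: [0.672, 0.74, -0.0, 0.001]
force: [-3.5, 0.1, 11.0]
finger_gap: 0.0326
gripper_force: 25.0
```

It is standing on the bed. Next I nudge it toward the V.

Emit:
jog_arm --motion '[{"translation": [0, 0, -0.001], "rotation": [0, 0, 0]}, {"translation": [0.001, 0, -0.001], "rotation": [0, 0, 0]}, {"translation": [0.002, 0, -0.001], "rotation": [0, 0, 0]}, {"translation": [0.003, 0, -0.001], "rotation": [0, 0, 0]}, {"translation": [0.0035, 0, -0.001], "rotation": [0, 0, 0]}, {"translation": [0.004, 0, -0.001], "rotation": [0, 0, 0]}, {"translation": [0.0045, 0, -0.001], "rotation": [0, 0, 0]}, {"translation": [0.0045, 0, -0.001], "rotation": [0, 0, 0]}]'

```text
clock: 8.3
eef_pos: [0.4651, -0.1948, 0.1782]
eef_rot: [0.672, 0.74, -0.0, 0.001]
force: [-0.2, -4.3, 5.1]
finger_gap: 0.033
gripper_force: 25.0
```

Run:
```python
from go import *
s=manip.observe();print(s["eef_pos"],s["finger_gap"],s["force"],s["torque"])
```

```text
[ 0.46513937 -0.19483266  0.17823943] 0.03296346371995486 [-0.18512317 -4.30568153  5.06572147] [-1.15657621 -0.23464264 -0.01388939]
```

Emit:
jog_arm --motion '[{"translation": [0, 0, -0.001], "rotation": [0, 0, 0]}, {"translation": [0, 0, -0.001], "rotation": [0, 0, 0]}, {"translation": [0, 0, -0.001], "rotation": [0, 0, 0]}, {"translation": [0, 0, -0.001], "rotation": [0, 0, 0]}, {"translation": [0, 0, -0.001], "rotation": [0, 0, 0]}, {"translation": [0, 0, -0.03], "rotation": [0, 0, 0]}, {"translation": [0, 0, -0.07], "rotation": [0, 0, 0]}, {"translation": [0, 0, -0.11], "rotation": [0, 0, 0]}]' --hand 0.06

```text
clock: 9.1
eef_pos: [0.4646, -0.1944, 0.2892]
eef_rot: [0.672, 0.74, -0.0, -0.0]
force: [0.1, -0.1, 0.2]
finger_gap: 0.0601
gripper_force: 0.0
```

Run:
```python
from go import *
import cv2
s=manip.observe();print(s["eef_pos"],s["finger_gap"],s["force"])
im=[]
for n,(v,u) in {"scene":(150,235),"top":(190,300)}.items():
    c=manip.read_camera(n);im.append(cv2.resize(c["image"][v:v+120,u:u+160,::-1],None,fx=2.5,fy=2.5,interpolation=2))
cv2.imwrite("pics/r4.png",cv2.resize(np.hstack(im),(800,300)))
rel([.4908,-.378,.27],RV)
rel([.4908,-.378,.19],RV)
```

```text
[ 0.46459312 -0.19437768  0.28917771] 0.06006197953622398 [ 0.05898722 -0.08576924  0.15289562]
t [-0.1843, 0.0069, 0.024] w [0.0068, 0.0048, -0.0007] deg 0.5
t [-0.1839, 0.0064, 0.104] w [0.0068, 0.0048, -0.0007] deg 0.5
```

View pics/r4.png

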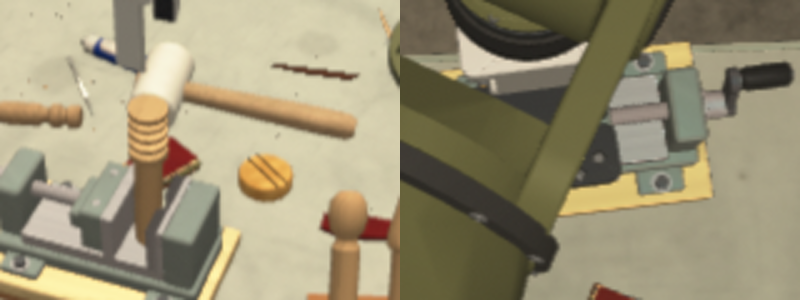

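The slicker stands upright in the V on its own (head at (148,115), foot at (148,235) in the left crop). On to the crank handle.

Emit:
jog_arm --motion '[{"translation": [-0.045, 0.001, 0], "rotation": [0, 0, 0]}, {"translation": [-0.09, 0.003, 0], "rotation": [0, 0, 0]}, {"translation": [-0.135, 0.005, 0.01], "rotation": [0, 0, 0]}, {"translation": [-0.175, 0.007, 0.03], "rotation": [0, 0, 0]}, {"translation": [-0.188, 0.007, 0.06], "rotation": [0, 0, 0]}, {"translation": [-0.188, 0.007, 0.09], "rotation": [0, 0, 0]}, {"translation": [-0.188, 0.007, 0.11], "rotation": [0, 0, 0]}, {"translation": [-0.188, 0.007, 0.115], "rotation": [0, 0, 0]}]'

```text
clock: 10.0
eef_pos: [0.489, -0.3805, 0.1699]
eef_rot: [0.672, 0.74, -0.0, -0.002]
force: [-0.1, 0.0, 1.1]
finger_gap: 0.0601
gripper_force: 0.0
```

Run:
```python
from go import *
import cv2
s=manip.observe();print(s["eef_pos"],s["joint_pos"],s["force"])
c=manip.read_camera("wrist")
for X in ([.4908,-.378,.1312],AX,[.4912,-.382,.113]):
    q=c["mtx"]@(c["R"]@np.array(X)+c["t"]);print((q[:2]/q[2]).round(1))
cv2.imwrite("pics/w5.png",c["image"][:,:,::-1])
rel([.4912,-.382,.113],RV)
```

```text
[ 0.48897485 -0.38045998  0.1698593 ] [-7.20181880e-01  4.86022246e-01  1.34765774e+00 -3.70686976e-04
  1.31223441e+00 -8.15864788e-01] [-0.11019517  0.03386839  1.13602418]
[320.  257.4]
[307.2 244.1]
[319.8 254.7]
t [-0.0016, 0.0018, 0.0579] w [-0.0022, -0.0018, -0.0008] deg 0.2
```

View pics/w5.png

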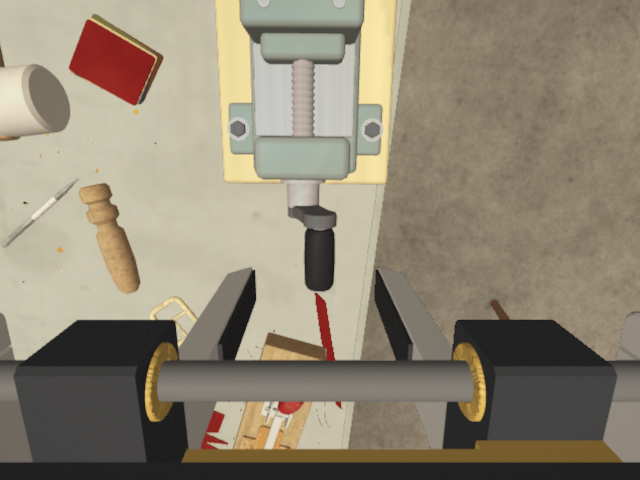

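The handle is centred at (319,258), against a predicted (320,257). Down and grip.

Emit:
jog_arm --motion '[{"translation": [-0.001, 0.002, 0.015], "rotation": [0, 0, 0]}, {"translation": [-0.002, 0.002, 0.03], "rotation": [0, 0, 0]}, {"translation": [-0.002, 0.002, 0.045], "rotation": [0, 0, 0]}, {"translation": [-0.002, 0.002, 0.054], "rotation": [0, 0, 0]}, {"translation": [-0.002, 0.002, 0.057], "rotation": [0, 0, 0]}, {"translation": [-0.002, 0.002, 0.057], "rotation": [0, 0, 0]}, {"translation": [-0.002, 0.002, 0.057], "rotation": [0, 0, 0]}, {"translation": [-0.002, 0.002, 0.057], "rotation": [0, 0, 0]}]'

```text
clock: 10.85
eef_pos: [0.4923, -0.3831, 0.1168]
eef_rot: [0.672, 0.74, -0.0, 0.001]
force: [-0.4, 0.1, 0.4]
finger_gap: 0.06
gripper_force: 0.0
```

Emit:
jog_arm --motion '[{"translation": [0, 0, 0], "rotation": [0, 0, 0]}, {"translation": [0, 0, 0], "rotation": [0, 0, 0]}, {"translation": [0, 0, 0], "rotation": [0, 0, 0]}, {"translation": [0, 0, 0], "rotation": [0, 0, 0]}, {"translation": [0, 0, 0], "rotation": [0, 0, 0]}, {"translation": [0, 0, 0], "rotation": [0, 0, 0]}, {"translation": [0, 0, 0], "rotation": [0, 0, 0]}, {"translation": [0, 0, 0], "rotation": [0, 0, 0]}]' --hand 0.005 --squeeze 30

```text
clock: 11.65
eef_pos: [0.4919, -0.383, 0.116]
eef_rot: [0.672, 0.74, -0.0, 0.0]
force: [-1.4, -0.4, 0.1]
finger_gap: 0.0177
gripper_force: 30.0
```

```bash
cat > circ.py <<'E'
from go import *
import sys
th0,st=float(sys.argv[1]),float(sys.argv[2]);r=.034
s=manip.observe();print(s["eef_pos"],s["force"],s["finger_gap"])
for k in range(1,9):
    t=th0+k*st
    print([0,round(r*(np.sin(t)-np.sin(th0)),4),round(-r*(np.cos(t)-np.cos(th0)),4)])
E
python3 circ.py .26 .3; python3 circ.py 2.66 .3
```

```text
[ 0.49188731 -0.38297824  0.11599927] [-1.37105099 -0.35006007  0.14329318] 0.017678314613419715
[0, np.float64(0.0093), np.float64(0.0041)]
[0, np.float64(0.017), np.float64(0.0107)]
[0, np.float64(0.0224), np.float64(0.0193)]
[0, np.float64(0.0251), np.float64(0.0291)]
[0, np.float64(0.0247), np.float64(0.0393)]
[0, np.float64(0.0213), np.float64(0.0488)]
[0, np.float64(0.0152), np.float64(0.057)]
[0, np.float64(0.007), np.float64(0.063)]
[ 0.49188731 -0.38297824  0.11599927] [-1.37105099 -0.35006007  0.14329318] 0.017678314613419715
[0, np.float64(-0.0096), np.float64(0.0033)]
[0, np.float64(-0.0198), np.float64(0.0036)]
[0, np.float64(-0.0296), np.float64(0.0009)]
[0, np.float64(-0.0381), np.float64(-0.0045)]
[0, np.float64(-0.0447), np.float64(-0.0123)]
[0, np.float64(-0.0487), np.float64(-0.0216)]
[0, np.float64(-0.0497), np.float64(-0.0318)]
[0, np.float64(-0.0477), np.float64(-0.0417)]
```

Emit:
jog_arm --motion '[{"translation": [0, 0.009, 0.004], "rotation": [0, 0, 0]}, {"translation": [0, 0.017, 0.0105], "rotation": [0, 0, 0]}, {"translation": [0, 0.0225, 0.0195], "rotation": [0, 0, 0]}, {"translation": [0, 0.025, 0.029], "rotation": [0, 0, 0]}, {"translation": [0, 0.0245, 0.0395], "rotation": [0, 0, 0]}, {"translation": [0, 0.0215, 0.049], "rotation": [0, 0, 0]}, {"translation": [0, 0.015, 0.057], "rotation": [0, 0, 0]}, {"translation": [0, 0.007, 0.063], "rotation": [0, 0, 0]}]'

```text
clock: 12.45
eef_pos: [0.4988, -0.3824, 0.0541]
eef_rot: [0.672, 0.74, -0.0, 0.0]
force: [-6.6, 7.2, 19.2]
finger_gap: 0.0174
gripper_force: 30.0
```

```bash
python3 circ.py 2.66 .3; python3 circ.py 5.06 .25;python3 circ.py 7.06 .1
python3 - <<'E'
from go import *
c=manip.read_camera("scene");import cv2;cv2.imwrite("pics/x.png",c["image"][:,:,::-1])
E
```

```text
[ 0.49876137 -0.38241771  0.05413668] [-6.58789201  7.16907013 19.21102312] 0.01743343283931097
[0, np.float64(-0.0096), np.float64(0.0033)]
[0, np.float64(-0.0198), np.float64(0.0036)]
[0, np.float64(-0.0296), np.float64(0.0009)]
[0, np.float64(-0.0381), np.float64(-0.0045)]
[0, np.float64(-0.0447), np.float64(-0.0123)]
[0, np.float64(-0.0487), np.float64(-0.0216)]
[0, np.float64(-0.0497), np.float64(-0.0318)]
[0, np.float64(-0.0477), np.float64(-0.0417)]
[ 0.49876137 -0.38241771  0.05413668] [-6.58789201  7.16907013 19.21102312] 0.01743343283931097
[0, np.float64(0.0039), np.float64(-0.0075)]
[0, np.float64(0.0095), np.float64(-0.0139)]
[0, np.float64(0.0165), np.float64(-0.0187)]
[0, np.float64(0.0244), np.float64(-0.0216)]
[0, np.float64(0.0329), np.float64(-0.0224)]
[0, np.float64(0.0413), np.float64(-0.0211)]
[0, np.float64(0.0491), np.float64(-0.0178)]
[0, np.float64(0.0558), np.float64(-0.0127)]
[ 0.49876137 -0.38241771  0.05413668] [-6.58789201  7.16907013 19.21102312] 0.01743343283931097
[0, np.float64(0.0023), np.float64(0.0025)]
[0, np.float64(0.0043), np.float64(0.0052)]
[0, np.float64(0.0061), np.float64(0.0081)]
[0, np.float64(0.0076), np.float64(0.0112)]
[0, np.float64(0.0087), np.float64(0.0144)]
[0, np.float64(0.0095), np.float64(0.0177)]
[0, np.float64(0.01), np.float64(0.0211)]
[0, np.float64(0.0102), np.float64(0.0245)]
```

Emit:
jog_arm --motion '[{"translation": [0, -0.0095, 0.001], "rotation": [0, 0, 0]}, {"translation": [0, -0.02, 0.001], "rotation": [0, 0, 0]}, {"translation": [0, -0.0295, -0.001], "rotation": [0, 0, 0]}, {"translation": [0, -0.038, -0.0065], "rotation": [0, 0, 0]}, {"translation": [0, -0.0445, -0.014], "rotation": [0, 0, 0]}, {"translation": [0, -0.0485, -0.0235], "rotation": [0, 0, 0]}, {"translation": [0, -0.0495, -0.034], "rotation": [0, 0, 0]}, {"translation": [0, -0.0475, -0.0435], "rotation": [0, 0, 0]}]'

```text
clock: 13.3
eef_pos: [0.4492, -0.3868, 0.0955]
eef_rot: [0.673, 0.74, -0.001, -0.003]
force: [-11.3, -0.6, -3.5]
finger_gap: 0.0171
gripper_force: 30.0
```

Emit:
jog_arm --motion '[{"translation": [0, 0.0025, -0.0075], "rotation": [0, 0, 0]}, {"translation": [0, 0.008, -0.014], "rotation": [0, 0, 0]}, {"translation": [0, 0.015, -0.0185], "rotation": [0, 0, 0]}, {"translation": [0, 0.023, -0.0215], "rotation": [0, 0, 0]}, {"translation": [0, 0.0315, -0.022], "rotation": [0, 0, 0]}, {"translation": [0, 0.04, -0.021], "rotation": [0, 0, 0]}, {"translation": [0, 0.0475, -0.0175], "rotation": [0, 0, 0]}, {"translation": [0, 0.0545, -0.0125], "rotation": [0, 0, 0]}]'

```text
clock: 14.1
eef_pos: [0.5053, -0.3817, 0.1081]
eef_rot: [0.672, 0.74, -0.001, -0.001]
force: [-15.0, -3.3, -4.3]
finger_gap: 0.0178
gripper_force: 30.0
```

Run:
```python
from go import *
s=manip.observe();print(s["eef_pos"],s["force"],s["finger_gap"])
rel([.4824,-.3797,.099],RV)
```

```text
[ 0.50529187 -0.38165958  0.10810289] [-15.0135171   -3.25238945  -4.32365112] 0.01780776579661668
t [0.0041, -0.0226, 0.0092] w [-0.0032, -0.0004, -0.0009] deg 0.2
```

Emit:
jog_arm --motion '[{"translation": [0, 0.002, 0.0025], "rotation": [0, 0, 0]}, {"translation": [0, 0.004, 0.005], "rotation": [0, 0, 0]}, {"translation": [0, 0.0055, 0.008], "rotation": [0, 0, 0]}, {"translation": [0, 0.0065, 0.011], "rotation": [0, 0, 0]}, {"translation": [0, 0.0075, 0.0145], "rotation": [0, 0, 0]}, {"translation": [0, 0.008, 0.0175], "rotation": [0, 0, 0]}, {"translation": [0, 0.0085, 0.021], "rotation": [0, 0, 0]}, {"translation": [0, 0.0085, 0.0245], "rotation": [0, 0, 0]}]'

```text
clock: 14.9
eef_pos: [0.5148, -0.381, 0.0858]
eef_rot: [0.672, 0.74, -0.0, 0.001]
force: [-8.1, 2.8, 12.5]
finger_gap: 0.0177
gripper_force: 30.0
```

```bash
python3 circ.py 7.86 .1;  python3 - <<'E'
from go import *
c=manip.read_camera("scene");import cv2,pickle;pickle.dump(c,open("c3.pkl","wb"))
E
```

```text
[ 0.51482559 -0.38101943  0.08578795] [-8.0909087   2.79068442 12.54284954] 0.017745812421571482
[0, np.float64(-0.0002), np.float64(0.0034)]
[0, np.float64(-0.0007), np.float64(0.0068)]
[0, np.float64(-0.0016), np.float64(0.01)]
[0, np.float64(-0.0028), np.float64(0.0132)]
[0, np.float64(-0.0043), np.float64(0.0163)]
[0, np.float64(-0.0061), np.float64(0.0192)]
[0, np.float64(-0.0081), np.float64(0.0219)]
[0, np.float64(-0.0105), np.float64(0.0243)]
```

Emit:
jog_arm --motion '[{"translation": [0, -0.001, 0.0035], "rotation": [0, 0, 0]}, {"translation": [0, -0.0015, 0.007], "rotation": [0, 0, 0]}, {"translation": [0, -0.0025, 0.01], "rotation": [0, 0, 0]}, {"translation": [0, -0.0035, 0.013], "rotation": [0, 0, 0]}, {"translation": [0, -0.005, 0.0165], "rotation": [0, 0, 0]}, {"translation": [0, -0.007, 0.019], "rotation": [0, 0, 0]}, {"translation": [0, -0.009, 0.022], "rotation": [0, 0, 0]}, {"translation": [0, -0.0115, 0.0245], "rotation": [0, 0, 0]}]' --squeeze 50

```text
clock: 15.75
eef_pos: [0.5076, -0.3818, 0.0635]
eef_rot: [0.672, 0.74, 0.002, 0.005]
force: [19.4, 7.7, 14.0]
finger_gap: 0.0174
gripper_force: 50.1
```

```bash
python3 circ.py 8.66 .1
```

```text
[ 0.50757203 -0.38184718  0.06345973] [19.3603587   7.70680918 14.02736511] 0.017444887482573904
[0, np.float64(-0.0026), np.float64(0.0022)]
[0, np.float64(-0.0053), np.float64(0.0042)]
[0, np.float64(-0.0083), np.float64(0.0059)]
[0, np.float64(-0.0114), np.float64(0.0072)]
[0, np.float64(-0.0146), np.float64(0.0083)]
[0, np.float64(-0.018), np.float64(0.009)]
[0, np.float64(-0.0213), np.float64(0.0094)]
[0, np.float64(-0.0247), np.float64(0.0094)]
```

Emit:
jog_arm --motion '[{"translation": [0, -0.0025, 0.002], "rotation": [0, 0, 0]}, {"translation": [0, -0.0055, 0.004], "rotation": [0, 0, 0]}, {"translation": [0, -0.0085, 0.0055], "rotation": [0, 0, 0]}, {"translation": [0, -0.0115, 0.0065], "rotation": [0, 0, 0]}, {"translation": [0, -0.0115, 0.0065], "rotation": [0, 0, 0]}, {"translation": [0, -0.0115, 0.0065], "rotation": [0, 0, 0]}, {"translation": [0, -0.0115, 0.0065], "rotation": [0, 0, 0]}, {"translation": [0, -0.0115, 0.0065], "rotation": [0, 0, 0]}]'

```text
clock: 16.55
eef_pos: [0.4978, -0.3827, 0.0555]
eef_rot: [0.672, 0.74, 0.003, 0.006]
force: [34.0, 2.4, -5.0]
finger_gap: 0.0172
gripper_force: 50.3
```

```bash
python3 circ.py 9.06 .1
```

```text
[ 0.49776158 -0.38273867  0.05554862] [34.0475704   2.42727157 -5.00261738] 0.017219837761358173
[0, np.float64(-0.0032), np.float64(0.0011)]
[0, np.float64(-0.0066), np.float64(0.0018)]
[0, np.float64(-0.0099), np.float64(0.0022)]
[0, np.float64(-0.0133), np.float64(0.0022)]
[0, np.float64(-0.0167), np.float64(0.0019)]
[0, np.float64(-0.0201), np.float64(0.0013)]
[0, np.float64(-0.0233), np.float64(0.0003)]
[0, np.float64(-0.0265), np.float64(-0.0009)]
```

Emit:
jog_arm --motion '[{"translation": [0, -0.003, 0.0005], "rotation": [0, 0, 0]}, {"translation": [0, -0.0065, 0.001], "rotation": [0, 0, 0]}, {"translation": [0, -0.01, 0.001], "rotation": [0, 0, 0]}, {"translation": [0, -0.01, 0.001], "rotation": [0, 0, 0]}, {"translation": [0, -0.01, 0.001], "rotation": [0, 0, 0]}, {"translation": [0, -0.01, 0.001], "rotation": [0, 0, 0]}, {"translation": [0, -0.01, 0.001], "rotation": [0, 0, 0]}, {"translation": [0, -0.01, 0.001], "rotation": [0, 0, 0]}]'

```text
clock: 17.35
eef_pos: [0.4871, -0.3835, 0.052]
eef_rot: [0.672, 0.74, 0.003, 0.005]
force: [40.8, -4.3, -27.1]
finger_gap: 0.0173
gripper_force: 50.4
```

Run:
```python
from go import *
import cv2
s=manip.observe();print(s["eef_pos"],s["force"],s["torque"])
c=manip.read_camera("scene");cv2.imwrite("pics/z.png",cv2.resize(c["image"][150:270,195:355,::-1],(800,600),interpolation=2))
```

```text
[ 0.48712295 -0.38353917  0.05204337] [ 40.78894237  -4.26698472 -27.05868907] [-0.86730685 -7.50395263 -0.40620053]
```

The crank resists with about 41 N at the handle, which means a firm clamp. I'll release it and back off.

Emit:
jog_arm --motion '[{"translation": [0, 0, 0], "rotation": [0, 0, 0]}, {"translation": [0, 0, 0], "rotation": [0, 0, 0]}, {"translation": [0, 0, 0], "rotation": [0, 0, 0]}, {"translation": [0, 0, 0], "rotation": [0, 0, 0]}, {"translation": [0, 0, 0], "rotation": [0, 0, 0]}, {"translation": [0, 0, -0.03], "rotation": [0, 0, 0]}, {"translation": [0, 0, -0.07], "rotation": [0, 0, 0]}, {"translation": [0, 0, -0.12], "rotation": [0, 0, 0]}]' --hand 0.06

```text
clock: 18.2
eef_pos: [0.482, -0.3833, 0.1731]
eef_rot: [0.672, 0.74, 0.0, -0.0]
force: [0.1, -0.6, 0.4]
finger_gap: 0.06
gripper_force: 0.0
```

Emit:
jog_arm --motion '[{"translation": [-0.02, 0, -0.04], "rotation": [0, 0, 0]}, {"translation": [-0.04, 0, -0.08], "rotation": [0, 0, 0]}, {"translation": [-0.06, -0.02, -0.1], "rotation": [0, 0, 0]}, {"translation": [-0.08, -0.05, -0.1], "rotation": [0, 0, 0]}, {"translation": [-0.08, -0.05, -0.1], "rotation": [0, 0, 0]}, {"translation": [-0.08, -0.05, -0.1], "rotation": [0, 0, 0]}, {"translation": [-0.08, -0.05, -0.1], "rotation": [0, 0, 0]}, {"translation": [-0.08, -0.05, -0.1], "rotation": [0, 0, 0]}]'

```text
clock: 19.0
eef_pos: [0.4404, -0.4675, 0.2725]
eef_rot: [0.672, 0.741, -0.0, 0.0]
force: [0.6, -0.2, 0.0]
finger_gap: 0.0598
gripper_force: 0.0
```

Run:
```python
from go import *
import cv2,pickle
s=manip.observe();print(s["eef_pos"],s["force"],s["clock"])
d={n:manip.read_camera(n) for n in("scene","top")}
# wood colour mask near the predicted slicker, axis estimate per camera
for n,c in d.items():
    f=lambda X:(lambda q:q[:2]/q[2])(c["mtx"]@(c["R"]@X+c["t"]))
    im=c["image"].astype(int);m=((im[...,0]-im[...,2])>45)
    for hh in (.06,.085,.11,.13,.145):
        u,v=f(SEAT+[0,0,hh]);row=np.flatnonzero(m[int(round(v)),int(u)-15:int(u)+16])+int(u)-15
        print(n,hh,u.round(1),v.round(1),row.min() if len(row) else None,row.max() if len(row) else None)
```

```text
[ 0.44043482 -0.46752727  0.27247521] [ 0.6029705  -0.15821248  0.03984004] 19.0
scene 0.06 296.1 225.5 291 300
scene 0.085 295.9 216.8 290 310
scene 0.11 295.6 207.9 287 309
scene 0.13 295.3 200.5 286 302
scene 0.145 295.1 194.8 286 302
top 0.06 347.4 237.5 341 356
top 0.085 347.6 235.0 341 357
top 0.11 347.7 232.4 340 357
top 0.13 347.9 230.2 340 358
top 0.145 348.0 228.4 339 359
```

The slicker measures upright at the seat to within 1–2 px in both cameras, and the arm is clear. Handing in.

```bash
python3 -c "
from bench import manip
print(manip.close_job())"
```

```text
the job is handed in; nothing more can be done
None
```

I stood the slicker head up in the V and clamped it, with the crank resisting at about 41 N on the handle before I let go; the other two tools stayed in the block and I handed in at 19 s, but the simulator returned no verdict and I couldn't read the jaw force directly.

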